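# Play one glide on the ribbon synth

### The arm

A 6-joint arm with a two-finger parallel gripper is mounted at the origin on the work surface. World frame = base frame: x ahead of the robot, y to its left, z up, the work surface at z = 0. Lengths are in mm, angles in rad, forces in N, time in s.
With the tool pointing down it reaches from about 275 to 1000 mm from the base axis. Payload 8.4 kg.
Tool frame: the origin (TCP) lies at the very end of the fingers, on their centre line; the grasp point (between the pads) lies 19 mm behind it; z points along the fingers, y is the direction in which the jaws open and shut (so a half turn about z gives the same grasp; the last joint's range is limited). The gripper opens to 85 mm and grips with 20 to 120 N. Pads are 22 mm wide; open, the fingers measure 114 mm over their backs; the gripper's body (76 mm by 85 mm) begins 54 mm behind the grasp point. The pads swing forward as they close: fully open they stand 13 mm farther back than shut.
Start: joints at [-1.323, 0.353, 1.633, -0, 1.155, -0.002], TCP at [154.505, -605.604, 231.281] pointing down, gripper open.
Joint ranges: [-2.63, 2.63], [-0.92, 2.1], [0.06, 2.66], [-1.3, 4.44], [0, 2.69], [-3.02, 3.02]. Speed limits (rad/s): [2.22, 2.22, 2.79, 3.14, 3.14, 3.14].

### API

Orientations are given as [roll, pitch, yaw] about the fixed x, y, z axes, in that order (R = Rz(yaw) Ry(pitch) Rx(roll)).
In Python, from rig import r gives the robot as it stands.
- The arm moves only by the tool move_arm, never from a script. Its argument "increments" is a list of rows, each an object of numbers: "tx", "ty", "tz": the shift along the tool's x, y, z in cm; "rx", "ry", "rz": the turn, a rotation vector about the tool's x, y, z in degrees; "gripper": the gripper's target within -1 to 1 (fully open at 1, half-way at 0, shut at -1). A call has 1 to 12 rows; each row shifts and turns the commanded pose from where the row before left it, along the tool's axes as they then stand; what a row does not reach is not made up. A row lasts 1/10 s, in which the tool goes at most 50 mm and 8.59 degrees, less where a joint would pass 70% of its speed; a pose out of reach is approached as far as the arm can. A call is refused whole if a number of a shift passes 5 or a number of a turn 8.59, either way. A call with a gripper value outside its range is refused whole. The fingers move at their own pace and stop on an object; "squeeze" is the grip in N (left out, the last holds). Time passes only in rows, so rows that do not move let the fingers close. It gives the time, the measured TCP pose, the force and the opening at its end, in the units of the state.
- r.sense(): the state, without advancing time (a new reading comes with each control period).
- r.grab_frame(name): name is "scene" or "top"; returns (picture, depth): 480x640x3 uint8, red, green, blue; 480x640 float32, mm along the optical axis (not along the pixel's ray), 0 where there is no reading.
- r.camera_model(name): a dict with "fx", "fy", "cx", "cy" (pixels), "R" (3x3) and "t" (3): a world point X has camera coordinates R X + t. Camera axes: x right, y down, z forward; pixel columns grow to the right and rows downward; lengths in mm; the calibration is good to about 2 mm. A picture is of the moment at which its call begins. camera_model takes no time and is no camera call.
- r.sign_off(): hands the job in, once; it reports no verdict.
Trained networks look in the newest picture that a camera, given by its name, has taken for a name from the list of things; names that differ only in an ending like _2 or _b are one class to them, and where a whole thing is asked for, a point or a joint stands for the part that bears it (a point fixed in the world has none). Each returns a list of dicts, best first, with "confidence" (0 to 1); they miss things now and then, are a little off and sometimes report something else, mostly with a low value. They report only what shows in the picture. A call takes as long as a camera call.
- r.cut_out(query, camera): "mask" (480x640 bool, what is visible of it) and "bbox" ([left, top, right, bottom] in pixels, round what is visible of it).
- r.place_of(query, camera): "location" ([row, column] in pixels: a listed point, or the origin of a listed thing).
The state is a dict: "clock": time; "qpos": joint angles; "qvel": joint speeds; "joint_efforts": joint torques, N m; "eef_pos": TCP position; "tcp_rot": TCP orientation; "contact_force": force on the tool from outside, world axes, zero at the start; "wrist_torque": the same for the moment, N m; "opening": opening from 0.0 (shut) to 1.0 (fully open).
Only numpy, scipy, OpenCV 4.12 (cv2) and the standard library are available. Lean on these libraries where they do the work, as an engineer would, in place of code of your own. Each camera call takes 0.05 s, during which the arm holds its last target. There are 200 camera calls.

### The job

Play one unbroken glide on the ribbon synth: with the fingers shut and pointing down like a single fingertip, lightly press the blue curved strip at the white dot beside the green lamp, then slide along the curve over all five dots to the dot beside the red lamp, keeping the strip pressed in the whole way but never pushing it right down to its stop. Come down first at the green-lamp end, lift off at the red-lamp end and finish clear of everything. Do not pick up or shift the harmonica, the jar, the metronome or the capo.

Things in the scene. Friction and masses are not known exactly. Their poses are not given: they have to be found in the camera images.
- synth: Ribbon synth fixed on the ledge: grey slab 130 (x) x 300 (y) x 30 mm, origin at underside centre, yaw varies. On it a level blue touch strip, 26 mm wide, top 42 mm above the ledge unpressed, follows an arc: centre line radius 160 mm about x = -142, y = 0 mm of this frame, bulging to +x, 45 degrees to each side of +x. Four black knobs 8 mm high at x = -42 mm, |y| up to 53 mm.
- strip (a joint): How far the whole blue strip is pressed down, m: 0 released, 0.008 at its stop. It moves straight down as one rigid plate on a spring and returns by itself: about 0.6 N starts it, then 0.6 N per mm: 2.7 N at 3.5 mm, 5.4 N at the stop. From 1 to 7 mm is a light press; aim for 3 to 4 mm.
- dot0 (a point): White dot, 11 mm across, on the centre line of the strip, on its top surface at the unpressed height; 94 mm to the synth's +y, 25 mm in from that end of the strip. Dots 0 to 4 follow the arc in this order, 50 mm apart along it.
- dot1 (a point): Second white dot from the synth's +y end, as dot0.
- dot2 (a point): Middle white dot, as dot0.
- dot3 (a point): Fourth white dot from the +y end, as dot0.
- dot4 (a point): White dot nearest the synth's -y end, as dot0.
- lamp_green: Green round lamp, 17 mm across, 5 mm high, fixed on the slab about 47 mm past the end dot of the strip at which the glide starts (that is either dot0 or dot4, it varies). Origin at its underside centre.
- lamp_red: Red round lamp, same size, at the other end of the strip, where the glide ends.
- harmonica: Stainless harmonica 27 x 102 x 25 mm lying flat and loose, long side along its y; origin at the centre of its underside. To be left alone.
- jar: Glass jar with a steel twist cap, 60 mm across, 85 mm high, standing loose; origin at the centre of its underside. To be left alone.
- metronome: Small orange plastic metronome 42 x 66 x 88 mm with a black knob on its -x face, standing loose; origin at the centre of its underside. To be left alone.
- capo: Grey capo about 55 x 85 x 14 mm lying loose; origin under its long jaw. To be left alone.

How it is judged (in metres and radians):
On the way, in this order (a step that is already met when the one before it is completed fails the run):
1. the fingertips press the strip lightly at the dot beside the green lamp (((horizontal distance between lamp_green and dot0 below 0.1 m and horizontal distance between the grasp point and dot0 below 0.015 m) or (not (horizontal distance between lamp_green and dot0 below 0.1 m) and horizontal distance between the grasp point and dot4 below 0.015 m)) and value of joint strip above 0.0008 m and contact force between the fingers and synth above 0.3 N), for 0.04 s.
2. they slide over the second dot, strip still pressed (((horizontal distance between lamp_green and dot0 below 0.1 m and horizontal distance between the grasp point and dot1 below 0.015 m) or (not (horizontal distance between lamp_green and dot0 below 0.1 m) and horizontal distance between the grasp point and dot3 below 0.015 m)) and value of joint strip above 0.0008 m and contact force between the fingers and synth above 0.3 N), for 0.04 s.
3. over the middle dot (horizontal distance between the grasp point and dot2 below 0.015 m and value of joint strip above 0.0008 m and contact force between the fingers and synth above 0.3 N), for 0.04 s.
4. over the fourth dot (((horizontal distance between lamp_green and dot0 below 0.1 m and horizontal distance between the grasp point and dot3 below 0.015 m) or (not (horizontal distance between lamp_green and dot0 below 0.1 m) and horizontal distance between the grasp point and dot1 below 0.015 m)) and value of joint strip above 0.0008 m and contact force between the fingers and synth above 0.3 N), for 0.04 s.
5. they reach the dot beside the red lamp, strip still pressed (((horizontal distance between lamp_green and dot0 below 0.1 m and horizontal distance between the grasp point and dot4 below 0.015 m) or (not (horizontal distance between lamp_green and dot0 below 0.1 m) and horizontal distance between the grasp point and dot0 below 0.015 m)) and value of joint strip above 0.0008 m and contact force between the fingers and synth above 0.3 N), for 0.04 s.
At the end, for the whole second after the job is handed in: The strip was pressed (over 0.8 mm) over each of the five dots in order from green to red, within 15 mm of each dot; at the end it is fully up again, untouched, and the harmonica, jar, metronome and capo stand at rest within 15 mm of where they were (value of joint strip below 0.0006 m and contact force between the fingers and synth below 0.1 N and distance of each of harmonica, jar, metronome, capo from where it was at the start of the episode below 0.015 m and linear speed of each of harmonica, jar, metronome, capo below 0.02 m/s and angle between each of harmonica, jar, metronome, capo's own z axis and vertical below 0.15 rad).
It fails at once if the fingertips leave the strip, or come down on it, between the two ends (strip released while they are close above the three inner dots) ((horizontal distance between the grasp point and dot1 below 0.03 m or horizontal distance between the grasp point and dot2 below 0.03 m or horizontal distance between the grasp point and dot3 below 0.03 m) and z of the grasp point in the frame of dot2 below 0.03 m and value of joint strip below 0.0003 m).
It fails at once if the strip is pushed down to its stop (over 7.4 mm) (value of joint strip above 0.0074 m).
It fails at once if the synth is pressed with over 15 N (contact force between the fingers and synth above 15 N).
It fails at once if the harmonica, jar, metronome or capo is shifted over 15 mm, lifted or tipped (distance of any of harmonica, jar, metronome, capo from where it was at the start of the episode above 0.015 m or angle between any of harmonica, jar, metronome, capo's own z axis and vertical above 0.15 rad).
It also fails if it takes over 48 s, if anything falls off the work surface, if the arm or the gripper's body presses on something with over 40 N, if the wrist force passes 120 N, or if a joint passes its speed limit or range.

## Working session

There is one attempt and no reset: what is moved stays moved. The work goes in short steps, Python scripts to look and compute and a tool call to move; the robot and the scene stay as the last step left them, time stands still between calls to the robot, and variables do not carry over. Pictures are saved under pics/ and viewed, about 8 in all and at most 12, crops included, and the job is handed in when it is done.

Besides the shell and the picture viewer there is one more tool, called after "Emit:" in YAML: its name, and indented under it one key for each argument. move_arm: Moves the arm, as the interface text tells. Its arguments: {"type":"object","properties":{"increments":{"type":"array","items":{"type":"object","properties":{"tx":{"type":"number"},"ty":{"type":"number"},"tz":{"type":"number"},"rx":{"type":"number"},"ry":{"type":"number"},"rz":{"type":"number"},"gripper":{"type":"number"}}}},"squeeze":{"type":"number"}},"required":["increments"]}

```bash
ls; mkdir -p pics; python3 - <<'E'
from rig import r
import cv2,numpy as np
for c in ("scene","top"):
    im,d=r.grab_frame(c); cv2.imwrite(f"pics/{c}0.png",im[:,:,::-1]); np.savez(f"{c}0.npz",im=im,d=d)
    m=r.camera_model(c);R=np.array(m["R"]);t=np.array(m["t"]);print(c,(-R.T@t).round(),R[2].round(2))
    def w(uv):
        v,u=uv;vi,ui=int(round(v)),int(round(u));p=d[max(0,vi-1):vi+2,max(0,ui-1):ui+2];z=np.median(p[p>0]) if (p>0).any() else 0
        return (R.T@(np.array([(u-m["cx"])/m["fx"]*z,(v-m["cy"])/m["fy"]*z,z])-t)).round(1)
    for q in ["dot0","dot1","dot2","dot3","dot4","lamp_green","lamp_red","synth","harmonica","jar","metronome","capo"]:
        print(q,[(np.round(o["location"]),round(o["confidence"],2),w(o["location"])) for o in r.place_of(q,c)[:5]])
s=r.sense();print({k:np.round(v,3) for k,v in s.items()})
E
```

```text
pics
scene [1317.  482.  640.] [-0.7  -0.45 -0.55]
dot0 [(array([251., 356.]), 0.88, array([530.7,  71.7,  40.3])), (array([232., 320.]), 0.82, array([514.3, -14.5,  42.9])), (array([258., 411.]), 0.68, array([495.6, 163.9,  40.8])), (array([242., 332.]), 0.66, array([529.1,  21.5,  41. ]))]
dot1 [(array([251., 356.]), 0.88, array([530.7,  71.7,  40.3])), (array([232., 320.]), 0.82, array([514.3, -14.5,  42.9])), (array([258., 411.]), 0.68, array([495.6, 163.9,  40.8])), (array([242., 332.]), 0.66, array([529.1,  21.5,  41. ]))]
dot2 [(array([251., 356.]), 0.88, array([530.7,  71.7,  40.3])), (array([232., 320.]), 0.82, array([514.3, -14.5,  42.9])), (array([258., 411.]), 0.68, array([495.6, 163.9,  40.8])), (array([242., 332.]), 0.66, array([529.1,  21.5,  41. ]))]
dot3 [(array([251., 356.]), 0.88, array([530.7,  71.7,  40.3])), (array([232., 320.]), 0.82, array([514.3, -14.5,  42.9])), (array([258., 411.]), 0.68, array([495.6, 163.9,  40.8])), (array([242., 332.]), 0.66, array([529.1,  21.5,  41. ]))]
dot4 [(array([251., 356.]), 0.88, array([530.7,  71.7,  40.3])), (array([232., 32
[... 2920 characters left out ...]
 265. ,  86.2]))]
metronome [(array([277., 405.]), 0.95, array([ 517.5, -135.9,   88. ])), (array([295., 350.]), 0.73, array([488.5, -52.8,  35.3]))]
capo [(array([198., 262.]), 0.96, array([655.4, 103.5,   9.3]))]
{'clock': np.float64(1.3), 'qpos': array([-1.323,  0.353,  1.633,  0.   ,  1.155, -0.002]), 'qvel': array([-0.001,  0.   , -0.   , -0.001,  0.001, -0.   ]), 'joint_efforts': array([-2.0000e-03, -6.0518e+01, -3.4245e+01, -0.0000e+00,  1.0000e-03,
        0.0000e+00]), 'eef_pos': array([ 154.501, -605.606,  231.286]), 'tcp_rot': array([ 3.142, -0.   ,  0.25 ]), 'contact_force': array([ 0.009,  0.49 , -0.611]), 'wrist_torque': array([0.015, 0.005, 0.028]), 'opening': np.float64(1.0)}
```

```bash
cat > fit.py <<'E'
import numpy as np
from scipy.optimize import least_squares
th=(94.0)and np.array([2,1,0,-1,-2])*50/160
L=np.c_[-142+160*np.cos(th),160*np.sin(th)]
def fit(P):
    def f(x):
        c,s=np.cos(x[2]),np.sin(x[2]);return (L@np.array([[c,s],[-s,c]])+x[:2]-P).ravel()
    o=least_squares(f,[520,75,0]);return o.x,f(o.x).reshape(-1,2)
E
python3 - <<'E'
from rig import r
import cv2,numpy as np
from fit import *
for c,seeds in (("top",[(282,217),(268,246),(263,271),(264,304),(280,332)]),("scene",[(258,411),(258,384),(251,356),(242,332),(232,320)])):
    D=np.load(c+"0.npz");im=D["im"];m=r.camera_model(c);R=np.array(m["R"]);t=np.array(m["t"]);C=-R.T@t
    hsv=cv2.cvtColor(im,cv2.COLOR_RGB2HSV);w=((hsv[...,1]<70)&(hsv[...,2]>150)).astype(np.uint8)
    n,l,st,ce=cv2.connectedComponentsWithStats(w)
    P=[]
    for i in range(1,n):
        if 8<st[i,4]<150:
            u,v=ce[i]; ray=R.T@np.array([(u-m["cx"])/m["fx"],(v-m["cy"])/m["fy"],1]);X=C+ray*(42-C[2])/ray[2]
            if 440<X[0]<580 and -50<X[1]<200: print(c,ce[i].round(1),st[i,4],X.round(1)); P.append(X[:2])
    for g in range(0):pass
a=np.load("top0.npz")["im"][170:400,110:460,::-1];b=np.load("scene0.npz")["im"][170:400,220:520,::-1]
cv2.imwrite("pics/crop.png",np.vstack([cv2.resize(a,(440,290),interpolation=3),cv2.resize(b,(440,300))]))
cv2.imwrite("pics/a.png",cv2.resize(a,(800,526),interpolation=cv2.INTER_CUBIC));cv2.imwrite("pics/b.png",cv2.resize(b,(780,598),interpolation=cv2.INTER_CUBIC))
E
```

```text
top [273.7 262.9] 45 [539.1  76.9  42. ]
top [303.1 266.4] 45 [534.   27.5  42. ]
top [244.6 268.4] 48 [528.9 125.5  42. ]
top [330.  279.1] 44 [513.7 -18.2  42. ]
top [218.1 282.7] 44 [504.2 169.   42. ]
scene [318.  231.5] 24 [514.4 -18.5  42. ]
scene [332.9 244.1] 30 [535.3  27.1  42. ]
scene [355.2 253.9] 29 [540.4  76.4  42. ]
scene [382.4 259.9] 31 [530.2 125.4  42. ]
scene [411.  260.9] 31 [505.  168.3  42. ]
```

View pics/a.png

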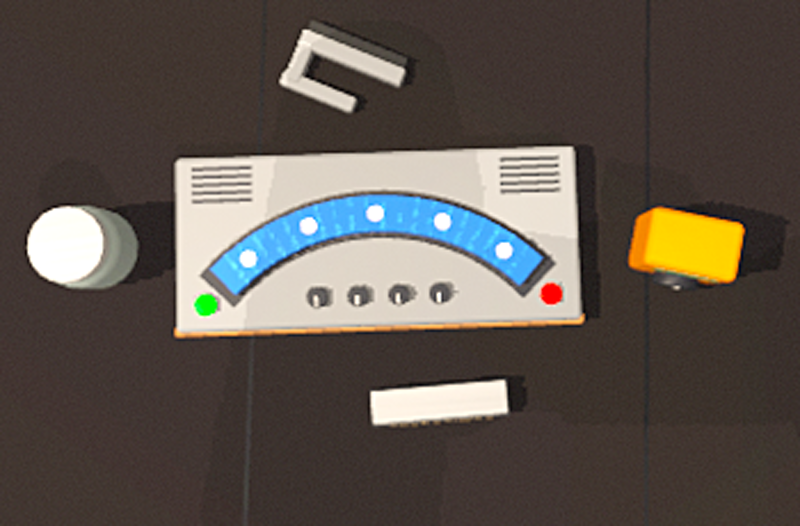

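View pics/b.png

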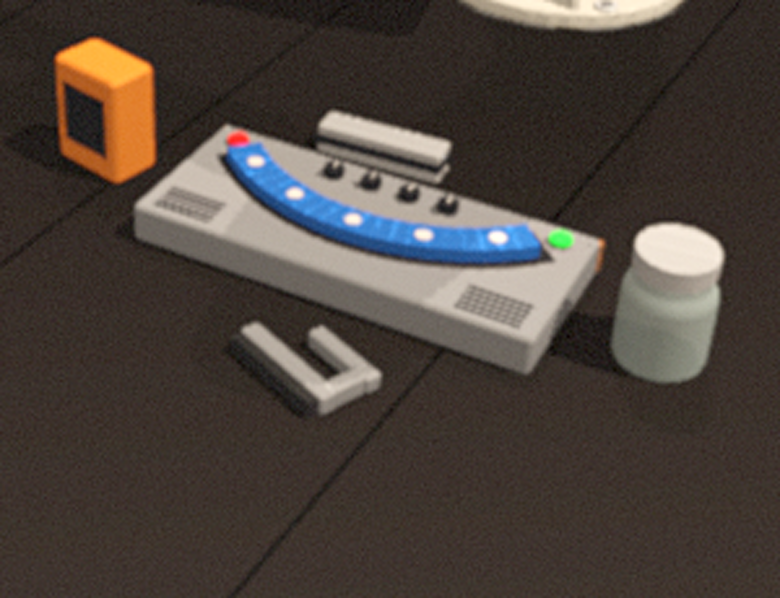

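```bash
python3 - <<'E'
from fit import *
P=np.array([[504.6,168.7],[529.5,125.5],[539.7,76.6],[534.7,27.3],[514,-18.4]])
x,res=fit(P);print(x,res.round(1))
c,s=np.cos(x[2]),np.sin(x[2])
a=np.array([.625+.03]+list(np.linspace(.625,-.625,26)))[1:]
Q=np.c_[-142+160*np.cos(a),160*np.sin(a)]@np.array([[c,s],[-s,c]])+x[:2]
for q,d in zip(Q[1:],np.diff(Q,axis=0)):print(q.round(1),"tx %.2f ty %.2f"%(d[0]/10,-d[1]/10))
print(Q[0])
E
```

```text
[5.21701623e+02 7.57977778e+01 5.07794059e-02] [[ 0.1 -0. ]
 [-0.1 -0.1]
 [-0.   0.1]
 [-0.3 -0.1]
 [ 0.2  0.1]]
[509.6 162.3] tx 0.48 ty 0.64
[514.1 155.7] tx 0.45 ty 0.66
[518.3 148.9] tx 0.42 ty 0.68
[522.1 141.9] tx 0.38 ty 0.70
[525.6 134.7] tx 0.35 ty 0.72
[528.7 127.3] tx 0.31 ty 0.74
[531.5 119.8] tx 0.27 ty 0.75
[533.8 112.2] tx 0.24 ty 0.76
[535.8 104.4] tx 0.20 ty 0.77
[537.4  96.6] tx 0.16 ty 0.78
[538.6  88.7] tx 0.12 ty 0.79
[539.4  80.7] tx 0.08 ty 0.80
[539.8  72.7] tx 0.04 ty 0.80
[539.8  64.7] tx 0.00 ty 0.80
[539.4  56.7] tx -0.04 ty 0.80
[538.7  48.8] tx -0.08 ty 0.80
[537.5  40.9] tx -0.12 ty 0.79
[535.9  33. ] tx -0.16 ty 0.78
[533.9  25.3] tx -0.20 ty 0.78
[531.5  17.6] tx -0.24 ty 0.76
[528.8  10.1] tx -0.27 ty 0.75
[525.7   2.7] tx -0.31 ty 0.74
[522.2  -4.5] tx -0.35 ty 0.72
[518.4 -11.5] tx -0.38 ty 0.70
[514.2 -18.3] tx -0.42 ty 0.68
[504.71980747 168.67109896]
```

Emit:
move_arm:
  increments:
    - {"rz": 7.16,"gripper": -1}
    - {"rz": 7.16}
    - {"tx": 1.75,"ty": -3.9}
    - {"tx": 1.75,"ty": -3.9}
    - {"tx": 1.75,"ty": -3.9}
    - {"tx": 1.75,"ty": -3.9}
    - {"tx": 1.75,"ty": -3.9}
    - {"tx": 1.75,"ty": -3.9}
    - {"tx": 1.75,"ty": -3.9}
    - {"tx": 1.75,"ty": -3.9}
    - {"tx": 1.75,"ty": -3.9}
    - {"tx": 1.75,"ty": -3.9}
  squeeze: 30

```text
invalid input
```

Emit:
move_arm:
  increments:
    - {"tx": 0,"ty": 0,"tz": 0,"rx": 0,"ry": 0,"rz": 7.16,"gripper": -1}
    - {"tx": 0,"ty": 0,"tz": 0,"rx": 0,"ry": 0,"rz": 7.16,"gripper": -1}
  squeeze: 30

```text
clock: 1.5
eef_pos: [154.5, -605.6, 231.3]
tcp_rot: [3.142, -0.0, -0.005]
contact_force: [-0.2, -0.3, 0.4]
opening: 0.694
```

Emit:
move_arm:
  increments:
    - {"tx": 1.75,"ty": -3.9,"gripper": -1}
    - {"tx": 1.75,"ty": -3.9,"gripper": -1}
    - {"tx": 1.75,"ty": -3.9,"gripper": -1}
    - {"tx": 1.75,"ty": -3.9,"gripper": -1}
    - {"tx": 1.75,"ty": -3.9,"gripper": -1}
    - {"tx": 1.75,"ty": -3.9,"gripper": -1}
    - {"tx": 1.75,"ty": -3.9,"gripper": -1}
    - {"tx": 1.75,"ty": -3.9,"gripper": -1}
    - {"tx": 1.75,"ty": -3.9,"gripper": -1}
    - {"tx": 1.75,"ty": -3.9,"gripper": -1}

```text
invalid input
```

Emit:
move_arm:
  increments:
    - {"tx": 1.75,"ty": -3.9,"tz": 0,"rx": 0,"ry": 0,"rz": 0,"gripper": -1}
    - {"tx": 1.75,"ty": -3.9,"tz": 0,"rx": 0,"ry": 0,"rz": 0,"gripper": -1}
    - {"tx": 1.75,"ty": -3.9,"tz": 0,"rx": 0,"ry": 0,"rz": 0,"gripper": -1}
    - {"tx": 1.75,"ty": -3.9,"tz": 0,"rx": 0,"ry": 0,"rz": 0,"gripper": -1}
    - {"tx": 1.75,"ty": -3.9,"tz": 0,"rx": 0,"ry": 0,"rz": 0,"gripper": -1}
    - {"tx": 1.75,"ty": -3.9,"tz": 0,"rx": 0,"ry": 0,"rz": 0,"gripper": -1}
    - {"tx": 1.75,"ty": -3.9,"tz": 0,"rx": 0,"ry": 0,"rz": 0,"gripper": -1}
    - {"tx": 1.75,"ty": -3.9,"tz": 0,"rx": 0,"ry": 0,"rz": 0,"gripper": -1}
    - {"tx": 1.75,"ty": -3.9,"tz": 0,"rx": 0,"ry": 0,"rz": 0,"gripper": -1}
    - {"tx": 1.75,"ty": -3.9,"tz": 0,"rx": 0,"ry": 0,"rz": 0,"gripper": -1}

```text
clock: 2.5
eef_pos: [330.0, -214.1, 231.6]
tcp_rot: [3.141, -0.001, -0.001]
contact_force: [0.3, 0.4, 0.2]
opening: 0.0
```

Emit:
move_arm:
  increments:
    - {"tx": 1.75,"ty": -3.83,"tz": 0,"rx": 0,"ry": 0,"rz": 0,"gripper": -1}
    - {"tx": 1.75,"ty": -3.83,"tz": 0,"rx": 0,"ry": 0,"rz": 0,"gripper": -1}
    - {"tx": 1.75,"ty": -3.83,"tz": 0,"rx": 0,"ry": 0,"rz": 0,"gripper": -1}
    - {"tx": 1.75,"ty": -3.83,"tz": 0,"rx": 0,"ry": 0,"rz": 0,"gripper": -1}
    - {"tx": 1.75,"ty": -3.83,"tz": 0,"rx": 0,"ry": 0,"rz": 0,"gripper": -1}
    - {"tx": 1.75,"ty": -3.83,"tz": 0,"rx": 0,"ry": 0,"rz": 0,"gripper": -1}
    - {"tx": 1.75,"ty": -3.83,"tz": 0,"rx": 0,"ry": 0,"rz": 0,"gripper": -1}
    - {"tx": 1.75,"ty": -3.83,"tz": 0,"rx": 0,"ry": 0,"rz": 0,"gripper": -1}
    - {"tx": 1.75,"ty": -3.83,"tz": 0,"rx": 0,"ry": 0,"rz": 0,"gripper": -1}
    - {"tx": 1.75,"ty": -3.83,"tz": 0,"rx": 0,"ry": 0,"rz": 0,"gripper": -1}
    - {"tx": 0,"ty": 0,"tz": 0,"rx": 0,"ry": 0,"rz": 0,"gripper": -1}
    - {"tx": 0,"ty": 0,"tz": 0,"rx": 0,"ry": 0,"rz": 0,"gripper": -1}

```text
clock: 3.7
eef_pos: [504.5, 168.0, 231.0]
tcp_rot: [3.141, 0.001, 0.002]
contact_force: [-0.5, -0.4, 0.1]
opening: 0.0
```

Emit:
move_arm:
  increments:
    - {"tx": 0,"ty": -0.07,"tz": 4,"rx": 0,"ry": 0,"rz": 0,"gripper": -1}
    - {"tx": 0,"ty": 0,"tz": 4,"rx": 0,"ry": 0,"rz": 0,"gripper": -1}
    - {"tx": 0,"ty": 0,"tz": 4,"rx": 0,"ry": 0,"rz": 0,"gripper": -1}
    - {"tx": 0,"ty": 0,"tz": 3,"rx": 0,"ry": 0,"rz": 0,"gripper": -1}
    - {"tx": 0,"ty": 0,"tz": 2.5,"rx": 0,"ry": 0,"rz": 0,"gripper": -1}
    - {"tx": 0,"ty": 0,"tz": 0,"rx": 0,"ry": 0,"rz": 0,"gripper": -1}
    - {"tx": 0,"ty": 0,"tz": 0,"rx": 0,"ry": 0,"rz": 0,"gripper": -1}

```text
clock: 4.4
eef_pos: [504.4, 167.2, 56.7]
tcp_rot: [3.141, 0.001, -0.001]
contact_force: [-0.3, 0.1, 0.4]
opening: -0.0
```

```bash
python3 - <<'E'
from rig import r
import cv2
im,d=r.grab_frame("scene")
cv2.imwrite("pics/c.png",cv2.resize(im[130:330,280:520,::-1],(720,600),interpolation=cv2.INTER_CUBIC))
s=r.sense();print(s["eef_pos"],s["contact_force"])
E
```

```text
[505.1258575  167.61603015  57.48561784] [ 0.84986614  0.03337425 -0.36354072]
```

View pics/c.png

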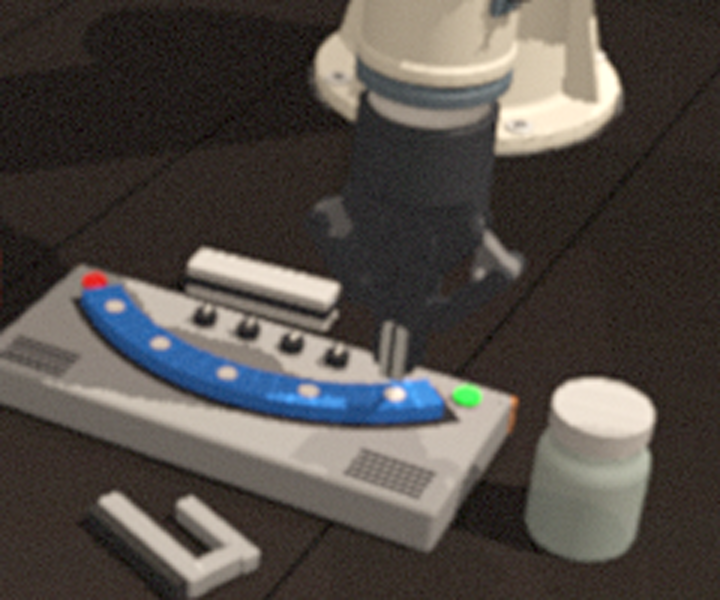

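Emit:
move_arm:
  increments:
    - {"tx": 0,"ty": -0.06,"tz": 1,"rx": 0,"ry": 0,"rz": 0,"gripper": -1}
    - {"tx": 0,"ty": 0,"tz": 0.4,"rx": 0,"ry": 0,"rz": 0,"gripper": -1}
    - {"tx": 0,"ty": 0,"tz": 0.2,"rx": 0,"ry": 0,"rz": 0,"gripper": -1}
    - {"tx": 0,"ty": 0,"tz": 0,"rx": 0,"ry": 0,"rz": 0,"gripper": -1}
    - {"tx": 0,"ty": 0,"tz": 0,"rx": 0,"ry": 0,"rz": 0,"gripper": -1}

```text
clock: 4.95
eef_pos: [504.8, 168.7, 40.5]
tcp_rot: [-3.142, -0.0, -0.0]
contact_force: [-0.2, -0.8, 2.3]
opening: 0.001
```

```bash
cat > avg.py <<'E'
from rig import r
import numpy as np
P=[];F=[]
for i in range(5):
    r.grab_frame("scene");s=r.sense();P.append(s["eef_pos"]);F.append(s["contact_force"])
print(np.mean(P,0).round(2),np.mean(F,0).round(2),np.std(P,0).round(2),s["clock"])
E
python3 avg.py
```

```text
[504.78 168.7   40.49] [ 0.19 -0.79  1.32] [0.02 0.01 0.02] 5.2
```

Emit:
move_arm:
  increments:
    - {"tx": 0,"ty": 0,"tz": 0.1,"rx": 0,"ry": 0,"rz": 0,"gripper": -1}
    - {"tx": 0,"ty": 0,"tz": 0.12,"rx": 0,"ry": 0,"rz": 0,"gripper": -1}
    - {"tx": 0,"ty": 0,"tz": 0,"rx": 0,"ry": 0,"rz": 0,"gripper": -1}

```text
clock: 5.5
eef_pos: [504.8, 168.7, 38.0]
tcp_rot: [-3.142, -0.0, -0.0]
contact_force: [0.6, -0.6, 3.1]
opening: -0.001
```

```bash
python3 avg.py
```

```text
[504.78 168.7   38.14] [ 1.06 -1.05  3.09] [0.02 0.01 0.02] 5.75
```

Emit:
move_arm:
  increments:
    - {"tx": 0.48,"ty": 0.64,"tz": 0,"rx": 0,"ry": 0,"rz": 0,"gripper": -1}
    - {"tx": 0.45,"ty": 0.66,"tz": 0,"rx": 0,"ry": 0,"rz": 0,"gripper": -1}
    - {"tx": 0.42,"ty": 0.68,"tz": 0,"rx": 0,"ry": 0,"rz": 0,"gripper": -1}
    - {"tx": 0.38,"ty": 0.7,"tz": 0,"rx": 0,"ry": 0,"rz": 0,"gripper": -1}
    - {"tx": 0.35,"ty": 0.72,"tz": 0,"rx": 0,"ry": 0,"rz": 0,"gripper": -1}
    - {"tx": 0.31,"ty": 0.74,"tz": 0,"rx": 0,"ry": 0,"rz": 0,"gripper": -1}
    - {"tx": 0,"ty": 0,"tz": 0,"rx": 0,"ry": 0,"rz": 0,"gripper": -1}
    - {"tx": 0,"ty": 0,"tz": 0,"rx": 0,"ry": 0,"rz": 0,"gripper": -1}

```text
clock: 6.55
eef_pos: [528.8, 126.6, 38.1]
tcp_rot: [3.141, -0.0, -0.001]
contact_force: [0.3, -1.4, 2.6]
opening: 0.0
```

```bash
python3 avg.py
```

```text
[528.59 127.14  38.13] [ 0.86 -1.71  3.19] [0.06 0.17 0.01] 6.8
```

Steady. I continue past the middle dot.

Emit:
move_arm:
  increments:
    - {"tx": 0.27,"ty": 0.75,"tz": 0,"rx": 0,"ry": 0,"rz": 0,"gripper": -1}
    - {"tx": 0.24,"ty": 0.76,"tz": 0,"rx": 0,"ry": 0,"rz": 0,"gripper": -1}
    - {"tx": 0.2,"ty": 0.77,"tz": 0,"rx": 0,"ry": 0,"rz": 0,"gripper": -1}
    - {"tx": 0.16,"ty": 0.78,"tz": 0,"rx": 0,"ry": 0,"rz": 0,"gripper": -1}
    - {"tx": 0.12,"ty": 0.79,"tz": 0,"rx": 0,"ry": 0,"rz": 0,"gripper": -1}
    - {"tx": 0.08,"ty": 0.8,"tz": 0,"rx": 0,"ry": 0,"rz": 0,"gripper": -1}
    - {"tx": 0.04,"ty": 0.8,"tz": 0,"rx": 0,"ry": 0,"rz": 0,"gripper": -1}
    - {"tx": 0,"ty": 0,"tz": 0,"rx": 0,"ry": 0,"rz": 0,"gripper": -1}

```text
clock: 7.6
eef_pos: [539.7, 71.4, 38.1]
tcp_rot: [3.141, -0.0, -0.001]
contact_force: [-0.2, -2.4, 2.9]
opening: 0.001
```

```bash
python3 avg.py
```

```text
[539.56  72.27  38.07] [ 0.65 -2.34  2.76] [0.06 0.33 0.02] 7.85
```

Emit:
move_arm:
  increments:
    - {"tx": 0,"ty": 0.8,"tz": 0,"rx": 0,"ry": 0,"rz": 0,"gripper": -1}
    - {"tx": -0.04,"ty": 0.8,"tz": 0,"rx": 0,"ry": 0,"rz": 0,"gripper": -1}
    - {"tx": -0.08,"ty": 0.8,"tz": 0,"rx": 0,"ry": 0,"rz": 0,"gripper": -1}
    - {"tx": -0.12,"ty": 0.79,"tz": 0,"rx": 0,"ry": 0,"rz": 0,"gripper": -1}
    - {"tx": -0.16,"ty": 0.78,"tz": 0,"rx": 0,"ry": 0,"rz": 0,"gripper": -1}
    - {"tx": -0.2,"ty": 0.78,"tz": 0,"rx": 0,"ry": 0,"rz": 0,"gripper": -1}
    - {"tx": 0,"ty": 0,"tz": 0,"rx": 0,"ry": 0,"rz": 0,"gripper": -1}

```text
clock: 8.55
eef_pos: [533.2, 23.9, 38.1]
tcp_rot: [3.141, 0.0, -0.001]
contact_force: [-0.1, -1.8, 2.7]
opening: -0.001
```

```bash
python3 avg.py
```

```text
[533.3   24.78  38.02] [-0.53 -2.16  2.97] [0.06 0.33 0.01] 8.8
```

Emit:
move_arm:
  increments:
    - {"tx": -0.24,"ty": 0.76,"tz": 0,"rx": 0,"ry": 0,"rz": 0,"gripper": -1}
    - {"tx": -0.27,"ty": 0.75,"tz": 0,"rx": 0,"ry": 0,"rz": 0,"gripper": -1}
    - {"tx": -0.31,"ty": 0.74,"tz": 0,"rx": 0,"ry": 0,"rz": 0,"gripper": -1}
    - {"tx": -0.35,"ty": 0.72,"tz": 0,"rx": 0,"ry": 0,"rz": 0,"gripper": -1}
    - {"tx": -0.38,"ty": 0.7,"tz": 0,"rx": 0,"ry": 0,"rz": 0,"gripper": -1}
    - {"tx": -0.42,"ty": 0.68,"tz": 0,"rx": 0,"ry": 0,"rz": 0,"gripper": -1}
    - {"tx": 0,"ty": 0,"tz": 0,"rx": 0,"ry": 0,"rz": 0,"gripper": -1}
    - {"tx": 0,"ty": 0,"tz": 0,"rx": 0,"ry": 0,"rz": 0,"gripper": -1}

```text
clock: 9.6
eef_pos: [513.3, -18.8, 38.0]
tcp_rot: [3.141, 0.001, -0.0]
contact_force: [-0.5, -2.9, 3.4]
opening: -0.003
```

```bash
python3 avg.py
```

```text
[513.55 -18.32  37.96] [-1.03 -2.13  2.85] [0.09 0.15 0.01] 9.85
```

At dot4, still pressed. Lifting straight up.

Emit:
move_arm:
  increments:
    - {"tx": 0,"ty": 0,"tz": -0.5,"rx": 0,"ry": 0,"rz": 0,"gripper": -1}
    - {"tx": 0,"ty": 0,"tz": -2,"rx": 0,"ry": 0,"rz": 0,"gripper": -1}
    - {"tx": 0,"ty": 0,"tz": -4,"rx": 0,"ry": 0,"rz": 0,"gripper": -1}
    - {"tx": 0,"ty": 0,"tz": -4,"rx": 0,"ry": 0,"rz": 0,"gripper": -1}
    - {"tx": 0,"ty": 0,"tz": -4,"rx": 0,"ry": 0,"rz": 0,"gripper": -1}
    - {"tx": 0,"ty": 0,"tz": -3,"rx": 0,"ry": 0,"rz": 0,"gripper": -1}
    - {"tx": 0,"ty": 0,"tz": 0,"rx": 0,"ry": 0,"rz": 0,"gripper": -1}
    - {"tx": 0,"ty": 0,"tz": 0,"rx": 0,"ry": 0,"rz": 0,"gripper": -1}
    - {"tx": 0,"ty": 0,"tz": 0,"rx": 0,"ry": 0,"rz": 0,"gripper": -1}

```text
clock: 10.75
eef_pos: [513.0, -18.1, 212.0]
tcp_rot: [-3.141, 0.002, 0.0]
contact_force: [-1.4, 0.1, 0.5]
opening: 0.001
```

```bash
python3 - <<'E'
from rig import r
import cv2
im,d=r.grab_frame("scene")
cv2.imwrite("pics/d.png",cv2.resize(im[130:350,220:520,::-1],(780,572)))
s=r.sense();print(s["eef_pos"],s["contact_force"],s["clock"])
E
```

```text
[512.93285477 -18.06756317 211.72555744] [-0.79846045  0.87216511  0.0028036 ] 10.8
```

View pics/d.png

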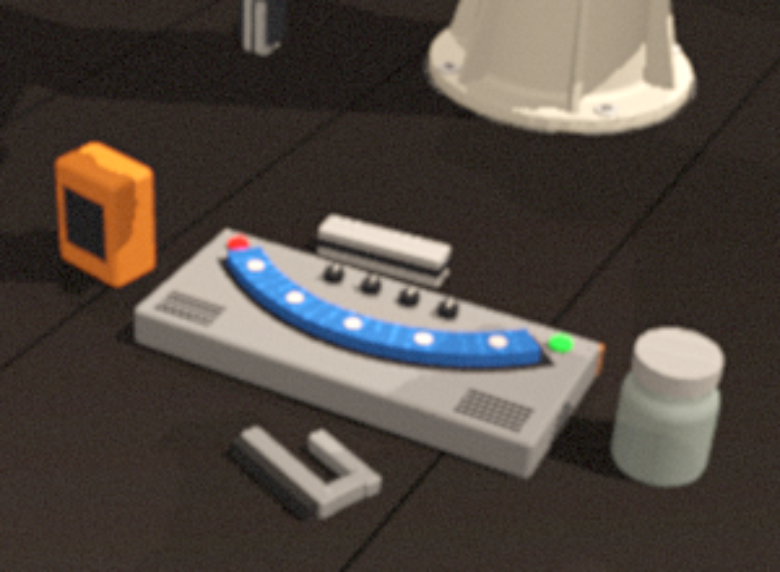

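The gripper is clear at about 212 mm, the strip is up, and all the objects sit where they did before.

```bash
python3 -c "
from rig import r
print(r.sign_off())"
```

```text
the job is handed in; nothing more can be done
None
```

The glide is done and handed in at about 10.8 s of the 48 s allowed. No verdict was reported, so what follows rests on my own readings.

- **Path:** I pressed the strip at the green-lamp dot (dot0). I then slid along the arc over dots 1 to 3 and lifted straight up at the red-lamp dot (dot4). At each stop the TCP was within about 5 mm of the dot position I had measured.
- **Press depth:** at every stop the TCP stood at z of about 38.0 mm, so the strip was about 4 mm down. The vertical force was 2.8 to 3.2 N, which fits the spring. The depth is at the top of the 3 to 4 mm aim, well inside the 1 to 7 mm range. I checked it only at the stops, not continuously between them.
- **Position measurement:** the dots found in the two cameras agreed to about 1.5 mm, and the arc fit left errors of 0.3 mm or less. The trained networks' first dot positions disagreed by up to about 9 mm between cameras, so I used dot centroids instead.
- **Finish:** the last picture shows the strip up and the fingers clear at z of about 212 mm. The harmonica, jar, metronome and capo look unmoved. I compared them by eye only.
- **Interface:** two move calls were refused at the start as "invalid input" because rows left out zero values. The arm did not move on either.

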